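Seal the coffee tin with its double lid and take the outer cap off again

TASK

Pick up the two nested lids together by the brass knob of the inner lid, lower them onto the open coffee tin and press down gently, without slamming, until you feel the inner lid come to its firm stop past the stiff sealing ring. Then let go of the knob, take the green outer cap by its steel collar and lift it alone straight up, about 10 cm, leaving the inner lid fully home in the tin. Finish while still holding the outer cap level and still in the air above the tin; leave the tin standing about where it is, and do not disturb the sugar bowl, blue mug and creamer.

Things in the scene. Friction and masses are not known exactly. Their poses are not given: they have to be found in the camera images.
- tin: Round open coffee tin, steel with a green band, standing loose, 0.5 to 0.9 kg, 76 mm outside diameter, wall 4 mm (mouth 68 mm wide), 85 mm high to the metal rim, 35 mm deep inside. Origin at the centre of its underside, z up.
- tin_mouth (a point): Centre of the tin's mouth, level with its metal rim. An orange sealing ring stands 6 to 8 mm proud of the rim at the start; the weight of the lids does not move it, about 8 N in all slides it down and it stays down. Its hard stop is 1 mm proud of the rim: there the inner lid, whose flange lies on it, is fully home.
- inner_knob (a point): On the axis of the inner lid's upright brass knob (18 mm diameter), half-way up the 26 mm of it that stick out above the outer cap's collar while nested: 13 mm below the knob's top, 13 mm above the collar's top. z up along the knob. With the inner lid fully home this point is 130 mm above the tin's underside (135 to 137 mm while it only lies on the raised ring).
- inner_lid: White inner lid, loose, 0.11 to 0.19 kg: tapered plug 63 mm in diameter (54 mm at its foot), 18 mm deep, then a flange 75 mm in diameter, 4 mm thick, then the brass knob, 53 mm tall. Origin at the centre of the plug's foot, 62 mm below point inner_knob; the nested lids stand on this foot on the counter.
- outer_collar (a point): On the axis of the outer cap's upright steel collar (32 mm outside diameter, 24 mm tall, 24 mm hole right through), half-way up it: 12 mm above the cap's top face, 25 mm below point inner_knob while nested. z up. The inner lid's knob stands up through the collar; lifting the knob carries both lids, lifting the collar carries the cap alone.
- outer_lid: Green outer cap, loose, 0.09 to 0.16 kg: 87 mm in diameter, 3 mm thick, with a 14 mm skirt below (82 mm inside, goes loosely over the flange and the tin's wall) and the steel collar on top. It lies loosely on the inner lid's flange. Origin at the centre of the underside of its top plate, 15 mm below point outer_collar.
- sugar_bowl: Small glass bowl with sugar cubes, 77 mm across, 54 mm high, bystander. Origin at the centre of its underside.
- blue_mug: Blue mug, 85 x 117 x 96 mm with handle, bystander. Origin at the centre of its underside.
- creamer: White and blue creamer tin with blue lid, 55 mm in diameter, 82 mm high, bystander. Origin at the centre of its underside.
Mind the look-alikes: they are no part of the job. Leave any red or turquoise look-alike of the inner_lid alone. There is more than one size of the outer_lid; the one meant has the size given above.

How it is judged (in metres and radians):
On the way, in this order (a step that is already met when the one before it is completed fails the run):
1. the nested lids are lifted together and brought over the tin (z of outer_collar in the frame of inner_knob below -0.018 m and horizontal distance between outer_collar and inner_knob below 0.012 m and height (world z) of inner_knob above 0.15 m and horizontal distance between inner_knob and tin_mouth below 0.02 m), for 0.1 s.
2. the inner lid is pressed fully home in the tin with the outer cap still nested on it (z of inner_knob in the frame of tin below 0.132 m and horizontal distance between inner_knob and tin_mouth below 0.007 m and angle between the z axis of inner_knob and the z axis of tin, either way round below 0.06 rad and z of outer_collar in the frame of inner_knob below -0.018 m and horizontal distance between outer_collar and inner_knob below 0.012 m), for 0.2 s.
3. the knob is let go and the outer cap alone is lifted (z of inner_knob in the frame of tin below 0.132 m and horizontal distance between inner_knob and tin_mouth below 0.007 m and angle between the z axis of inner_knob and the z axis of tin, either way round below 0.06 rad and z of outer_collar in the frame of inner_knob above 0.02 m and contact force between the fingers and outer_lid above 0.5 N and contact force between the fingers and inner_lid below 0.1 N), for 0.1 s.
At the end, for the whole second after the job is handed in: Inner lid home in the tin (knob point at most 132 mm above its underside, 7 mm off axis, 0.06 rad askew); outer cap held by the fingers, still, level to 0.2 rad, over 60 mm above its nested place, within 80 mm of the tin axis, touching neither lid nor tin; tin upright within 30 mm of its start (z of inner_knob in the frame of tin below 0.132 m and horizontal distance between inner_knob and tin_mouth below 0.007 m and angle between the z axis of inner_knob and the z axis of tin, either way round below 0.06 rad and z of outer_collar in the frame of inner_knob above 0.035 m and horizontal distance between outer_collar and tin_mouth below 0.08 m and angle between outer_collar's own z axis and vertical below 0.2 rad and linear speed of outer_lid below 0.03 m/s and contact force between the fingers and outer_lid above 0.5 N and contact force between each of outer_lid, the arm, the fingers and inner_lid below 0.1 N and contact force between outer_lid and tin below 0.1 N and angle between tin's own z axis and vertical below 0.1 rad and distance of tin from where it was at the start of the episode below 0.03 m); the arm keeps its last pose, push and grip.
It fails at once if the outer cap is parted from the inner lid (over 10 mm) while the inner lid is not home in the tin ((z of outer_collar in the frame of inner_knob above -0.015 m or horizontal distance between outer_collar and inner_knob above 0.03 m) and not (z of inner_knob in the frame of tin below 0.134 m and horizontal distance between inner_knob and tin_mouth below 0.01 m)).
It fails at once if the lid is slammed or crushed into the tin (over 45 N) (contact force between inner_lid and tin above 45 N).
It fails at once if the tin is shoved (over 40 mm) or tipped (distance of tin from where it was at the start of the episode above 0.04 m or angle between tin's own z axis and vertical above 0.25 rad).
It fails at once if the sugar bowl, blue mug or creamer is pushed away (over 25 mm) or tipped (distance of any of sugar_bowl, blue_mug, creamer from where it was at the start of the episode above 0.025 m or angle between any of sugar_bowl, blue_mug, creamer's own z axis and vertical above 0.35 rad).
It also fails if it takes over 54 s, if anything falls off the work surface, if the arm or the gripper's body presses on something with over 40 N, if the wrist force passes 120 N, or if a joint passes its speed limit or range.

ROBOT

A 6-joint arm with a two-finger parallel gripper is mounted at the origin on a cart in front of the work surface, level with it; the furniture and walls round the work are solid. World frame = base frame: x ahead of the robot, y to its left, z up, the work surface at z = 0. Lengths are in mm, angles in rad, forces in N, time in s.
With the tool pointing down it reaches from about 300 to 775 mm from the base axis. Payload 14.6 kg.
Tool frame: the origin (TCP) lies at the very end of the fingers, on their centre line; the grasp point (between the pads) lies 19 mm behind it; z points along the fingers, y is the line along which they close (so a half turn about z gives the same grasp; the last joint's range is limited). The gripper opens to 94 mm and grips with 3 to 60 N. Pads are 16 mm wide; open, the fingers measure 119 mm over their backs; the gripper's body (75 mm by 177 mm) begins 78 mm behind the grasp point.
Start: joints at [1.127, 0.3, 1.521, -0, 1.321, -0.067], TCP at [202.367, 511.407, 205.446] pointing down, gripper open.
Joint ranges: [-3.03, 3.03], [-0.79, 2.21], [0.23, 2.52], [-1.04, 4.18], [0, 3.07], [-2.55, 2.55]. Speed limits (rad/s): [2.22, 2.22, 2.57, 3.14, 3.14, 3.14].

INTERFACE

Orientations are given as [roll, pitch, yaw] about the fixed x, y, z axes, in that order (R = Rz(yaw) Ry(pitch) Rx(roll)).
In Python, from cell import manip, eyes, ticket gives the robot as it stands. The module is installed in compiled form; this text tells all that it offers.
- The arm moves only by the tool arm_command, never from a script. Its argument "plan" is a list of rows, each a list of 5 numbers: the opening, from -1 (shut) to 1 (fully open), then the shift along the tool's x, y, z in m, then the turn about the tool's z in rad. In form: [[jaw, dx, dy, dz, roll], ...]. A call has 1 to 20 rows; each row shifts and turns the commanded pose from where the row before left it, along the tool's axes as they then stand; what a row does not reach is not made up. A row lasts 1/8 s, in which the tool goes at most 62.5 mm and 10.7 degrees, less where a joint would pass 70% of its speed; a pose out of reach is approached as far as the arm can. A call is refused whole if a number of a shift passes 0.0625 or a number of a turn 0.188, either way. A call with a gripper value outside its range is refused whole. The fingers move at their own pace and stop on an object; "newtons" is the grip in N (left out, the last holds). Time passes only in rows, so rows that do not move let the fingers close. It gives the time, the measured TCP pose, the force, the opening and the grip force at its end, in the units of the state.
- manip.read_state(): the state, without advancing time (a new reading comes with each control period).
- eyes.camera(name): name is "scene" or "top" or "wrist"; returns a dict with "img" (400x640x3 uint8, blue, green, red), "z_map" (400x640 float32, mm along the optical axis (not along the pixel's ray), 0 where there is no reading), "fx", "fy", "cx", "cy" (pixels), "eye" and "orientation" of the camera in the world. Camera axes: x right, y down, z forward; pixel columns grow to the right and rows downward; lengths in mm; the calibration is good to about 2 mm. A picture is of the moment at which its call begins.
- ticket.sign_off(): hands the job in; it is judged then, once.
The state is a dict: "clock": time; "joints": joint angles; "qd": joint speeds; "effort": joint torques, N m; "eef_pos": TCP position; "eef_rot": TCP orientation; "wrist_force": force on the tool from outside, world axes, zero at the start; "moment": the same for the moment, N m; "finger_gap": finger opening in mm; "finger_force": force on a finger pad.
Only numpy, scipy, OpenCV 4.12 (cv2) and the standard library are available. Lean on these libraries where they do the work, as an engineer would, in place of code of your own. Each camera call takes 0.05 s, during which the arm holds its last target. There are 200 camera calls.

## Working session

There is one attempt and no reset: what is moved stays moved. The work goes in short steps, Python scripts to look and compute and a tool call to move; the robot and the scene stay as the last step left them, time stands still between calls to the robot, and variables do not carry over. Pictures are saved under pics/ and viewed, at most 10 in all, crops included, and the job is handed in when it is done.

Besides the shell and the picture viewer there is one more tool, called as name(argument=value, ...), one argument or row to a line, values as JSON. arm_command: Moves the arm, as the interface text tells. Its arguments: {"type":"object","properties":{"plan":{"type":"array"},"newtons":{"type":"number"}},"required":["plan"]}

```bash
mkdir -p pics; cat > h.py <<'E'
import numpy as np, cv2
from scipy.spatial.transform import Rotation as R
from cell import manip, eyes, ticket
def shot(n, f):
    c=eyes.camera(n); cv2.imwrite('pics/'+f+'.png',c['img']); np.save('pics/'+f+'.npy',c,allow_pickle=True); return c
def load(f): return np.load('pics/'+f+'.npy',allow_pickle=True).item()
def rot(c):
    o=np.array(c['orientation']); 
    return o if o.shape==(3,3) else R.from_euler('xyz',o).as_matrix()
def cloud(c):
    v,u=np.mgrid[0:400,0:640]; z=c['z_map']
    p=np.stack([(u-c['cx'])/c['fx']*z,(v-c['cy'])/c['fy']*z,z],-1)
    return p@rot(c).T+np.array(c['eye'])
E
python3 - <<'E'
from h import *
for n in ('top','scene'):
    c=shot(n,n+'0'); print(n,c['fx'],c['eye'],c['orientation'])
print(manip.read_state())
E
```

```text
top 363.4327133316705 [3.48554904e+02 5.73045507e-01 1.04559958e+03] [-2.98017396  0.00986067 -1.59751322]
scene 449.7081778297203 [ 117.06227784 -434.54098255  788.88422521] [-2.45800428 -0.00611896 -0.74704991]
{'clock': 0.1, 'joints': array([ 1.12738261e+00,  3.00414334e-01,  1.52149317e+00, -5.19760633e-06,
        1.32070362e+00, -6.66086813e-02]), 'qd': array([ 6.23783999e-04, -2.59912289e-03, -3.07531156e-05,  1.00633351e-03,
       -6.21555205e-04, -1.41927858e-04]), 'effort': array([ 1.66052650e-03, -5.32642329e+01, -3.53283691e+01,  7.10249855e-02,
        2.34128174e-02, -6.32627894e-05]), 'eef_pos': array([202.28445487, 511.20648464, 204.95465847]), 'eef_rot': array([-3.14057611e+00, -6.27649007e-05,  2.76478888e+00]), 'wrist_force': array([-0.33902204,  0.18223692,  0.06710349]), 'moment': array([-0.04510071, -0.00134583,  0.00273941]), 'finger_force': 0.0, 'finger_gap': 93.90314077397464}
```

View pics/top0.png

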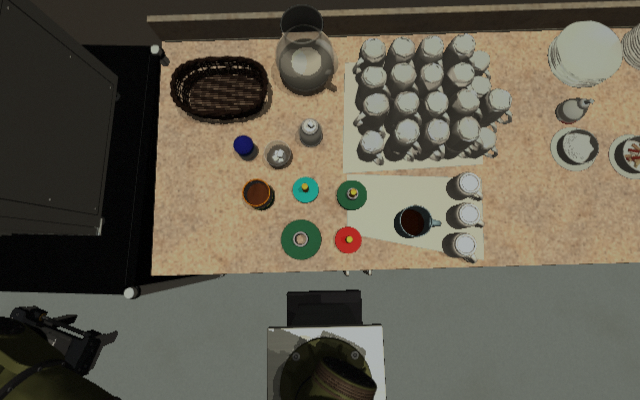

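View pics/scene0.png

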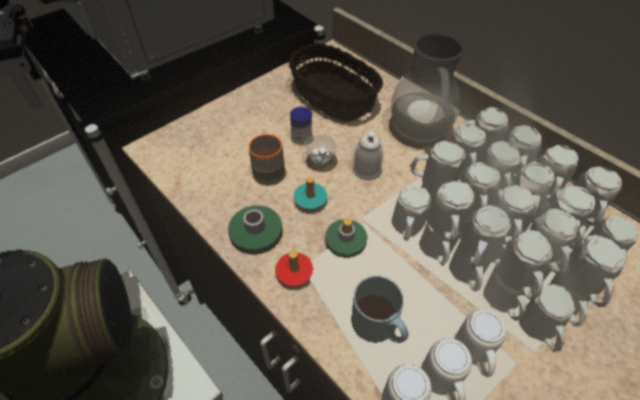

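Top view: nested lids (green with brass knob) at (352,194). Possible mix-ups: the large green cap without a brass knob (301,239), the turquoise lid (306,189) and the red lid (348,239). The tin with the orange ring is at (258,193), creamer (243,146), sugar bowl (279,155), mug (415,222). I choose (352,194) and check it in a close crop.

```bash
python3 - <<'E'
from h import *
def comp(m,P,near,tag):
    n,l,s,ce=cv2.connectedComponentsWithStats(m.astype(np.uint8))
    for i in range(1,n):
        if s[i,4]>=8:
            q=P[l==i]; q=q[np.isfinite(q).all(1)]
            print(tag,s[i].tolist(),'med',np.median(q,0).round(1),'mid',((np.percentile(q,3,axis=0)+np.percentile(q,97,axis=0))/2).round(1),'ext',(np.percentile(q,98,axis=0)-np.percentile(q,2,axis=0)).round(),'zmax',np.percentile(q[:,2],95).round(1))
for n,box in (('top0',(225,130,440,265)),('scene0',(220,100,430,350))):
    c=load(n); P=cloud(c); h=cv2.cvtColor(c['img'],cv2.COLOR_BGR2HSV); H,S,V=h[...,0].astype(int),h[...,1],h[...,2]
    w=np.zeros(H.shape,bool); w[box[1]:box[3],box[0]:box[2]]=1; w&=c['z_map']>0
    comp(w&(H>60)&(H<85)&(S>90)&(V<130)&(P[...,2]>10),P,0,n+' green')
    comp(w&(H>18)&(H<32)&(S>150)&(V>80)&(P[...,2]>30),P,0,n+' brass')
    comp(w&(H>4)&(H<17)&(S>150)&(P[...,2]>60),P,0,n+' orange')
    comp(w&(P[...,2]>25),P,0,n+' any')
a=load('scene0')['img'][210:265,310:385]; b=load('top0')['img'][165:220,320:395]
cv2.imwrite('pics/crop.png',cv2.resize(np.hstack([a,b]),None,fx=5,fy=5))
E
```

```text
top0 green [337, 181, 29, 29, 551] med [506.7 -84.9  25.4] mid [509.6 -86.6  25.1] ext [75. 75.  9.] zmax 28.5
top0 green [267, 199, 6, 9, 9] med [493.2 141.8  27.6] mid [492.  144.6  29.3] ext [20. 16. 15.] zmax 35.8
top0 green [281, 220, 40, 39, 1009] med [387.5  57.5  22.4] mid [389.1  59.5  22.4] ext [99. 99.  8.] zmax 25.5
top0 brass [302, 184, 6, 6, 28] med [528.5  44.5  73.8] mid [529.1  43.2  72.5] ext [13. 14. 13.] zmax 77.3
top0 brass [350, 189, 7, 6, 28] med [509.4 -87.8  74.5] mid [510.  -87.9  72.9] ext [12. 13. 11.] zmax 77.2
top0 brass [346, 236, 7, 7, 33] med [383.5 -72.   75.2] mid [383.9 -70.8  63.2] ext [15. 14. 31.] zmax 77.9
top0 orange [243, 179, 27, 10, 53] med [542.1 173.8  89.4] mid [537.7 172.   83.8] ext [24. 69. 24.] zmax 95.1
top0 orange [242, 191, 18, 16, 44] med [484.7 191.1  90.9] mid [497.1 187.3  87.7] ext [40. 45. 15.] zmax 94.3
top0 orange [263, 200, 4, 5, 9] med [486.6 150.4  90.2] mid [487.1 150.2  88.1] ext [ 9.  9. 11.] zmax 93.1
top0 any [298, 130, 25, 15, 299] med [672.3  24.7  70.6] mid [674.5  24.7  63. ] ext [30. 62. 70.] zmax 95.1
top0 an
[... 2196 characters left out ...]
6.] zmax 92.2
scene0 any [393, 152, 37, 98, 1893] med [ 631.6 -150.7   85.3] mid [ 650.2 -157.4   86. ] ext [103. 114. 116.] zmax 135.7
scene0 any [306, 176, 10, 22, 174] med [526.9  37.3  57.1] mid [530.   40.3  52.3] ext [17. 16. 51.] zmax 76.7
scene0 any [242, 209, 23, 24, 390] med [388.5  53.9  45.3] mid [387.9  56.   40.6] ext [37. 39. 30.] zmax 54.8
scene0 any [326, 218, 42, 36, 896] med [504.7 -96.2  27.1] mid [510.7 -91.3  50.2] ext [76. 76. 51.] zmax 73.9
scene0 any [288, 250, 12, 22, 186] med [381.3 -78.9  60.3] mid [383.5 -76.1  51.5] ext [16. 16. 51.] zmax 76.4
scene0 any [352, 275, 57, 68, 2896] med [ 428.6 -249.7   56.2] mid [ 425.4 -260.8   62. ] ext [ 82. 107.  70.] zmax 95.8
```

View pics/crop.png

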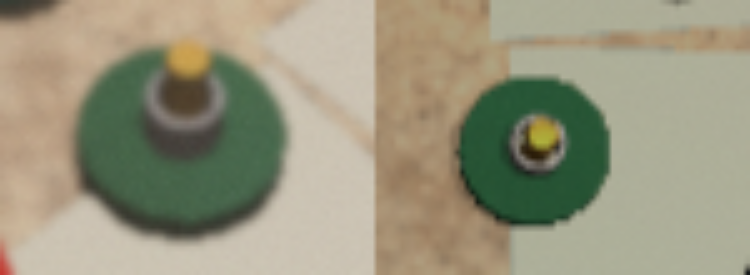

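The crop confirms the choice: a green cap with a steel collar and a brass knob through it, 87 mm class, knob top z≈75. It stands at about (510.5, -89.5). The tin is at about (513.5, 171). Moving above the lids now.

arm_command(
  plan=[
    [1,-0.0363,-0.0318,0,0],
    [1,-0.0363,-0.0318,0,0],
    [1,-0.0363,-0.0318,0,0],
    [1,-0.0363,-0.0318,0,0],
    [1,-0.0363,-0.0318,0,0],
    [1,-0.0363,-0.0318,0,0],
    [1,-0.0363,-0.0318,0,0],
    [1,-0.0363,-0.0318,0,0],
    [1,-0.0363,-0.0318,0,0],
    [1,-0.0363,-0.0318,0,0],
    [1,-0.0363,-0.0318,0,0],
    [1,-0.0363,-0.0318,0,0],
    [1,-0.0363,-0.0318,0,0],
    [1,-0.0363,-0.0318,0,0],
    [1,0,0,0,0],
    [1,0,0,0,0],
  ],
  newtons=40,
)

```text
clock: 2.1
eef_pos: [510.7, -89.2, 205.1]
eef_rot: [3.142, -0.001, 2.765]
wrist_force: [1.2, -0.8, 0.2]
finger_gap: 93.9
finger_force: 0.0
```

```bash
python3 - <<'E'
from h import *
c=shot('wrist','w1'); P=cloud(c); s=manip.read_state(); print(s['eef_pos'],s['eef_rot'],s['joints'],c['eye'])
h=cv2.cvtColor(c['img'],cv2.COLOR_BGR2HSV); H,S,V=h[...,0].astype(int),h[...,1],h[...,2]
def fit(m,t):
    q=P[m]; print(t,len(q), ((np.percentile(q,2,axis=0)+np.percentile(q,98,axis=0))/2).round(1),(np.percentile(q,98,axis=0)-np.percentile(q,2,axis=0)).round(1))
near=(np.hypot(P[...,0]-510,P[...,1]+90)<50)&(c['z_map']>0)
fit(near&(P[...,2]>72)&(P[...,2]<80),'knobtop'); fit(near&(P[...,2]>46)&(P[...,2]<52),'collartop')
fit(near&(P[...,2]>20)&(P[...,2]<30),'plate')
E
```

```text
[510.73209015 -88.79578547 205.29899894] [ 3.14156969e+00 -5.39618892e-04  2.76538566e+00] [-2.42850117e-01  2.29939738e-01  1.60971644e+00  9.80176623e-05
  1.30246825e+00 -1.43746546e+00] [434.87146617 -59.06867657 385.01083465]
knobtop 215 [512.3 -88.7  74.9] [16.1 15.5  4.2]
collartop 229 [511.4 -89.   48.9] [28.3 29.4  4.5]
plate 3271 [512.1 -88.9  25.5] [78.5 78.1  3.4]
```

View pics/w1.png

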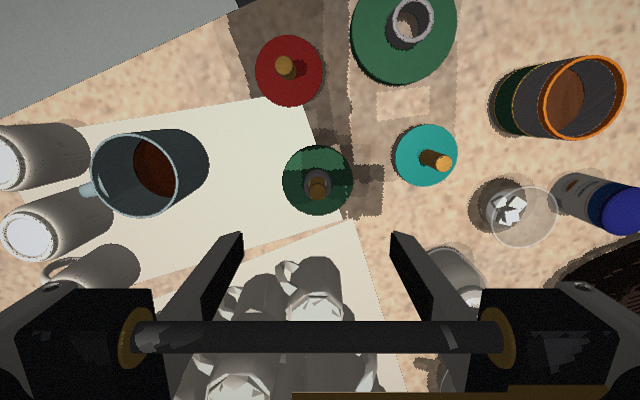

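Wrist view: the knob (316,187) sits between the fingers in plan, with the collar round it. Measured at (512,-89), knob top 75 and collar top 49, which fits. The fingertips have to stay above z≈50, so I descend to TCP 53 and close.

arm_command(
  plan=[
    [1,-0.0012,0.0003,0.03,0],
    [1,0,0,0.03,0],
    [1,0,0,0.03,0],
    [1,0,0,0.03,0],
    [1,0,0,0.02,0],
    [1,0,0,0.0123,0],
    [1,0,0,0,0],
    [-1,0,0,0,0],
    [-1,0,0,0,0],
    [-1,0,0,0,0],
    [-1,0,0,0,0],
    [-1,0,0,0,0],
    [-1,0,0,0,0],
    [-1,0,0,0,0],
  ],
  newtons=40,
)

```text
clock: 3.9
eef_pos: [512.3, -89.7, 53.1]
eef_rot: [-3.142, -0.0, 2.765]
wrist_force: [-0.8, 0.6, -0.2]
finger_gap: 27.4
finger_force: 0.0
```

arm_command(
  plan=[
    [-1,0,0,0,0],
    [-1,0,0,0,0],
    [-1,0,0,0,0],
    [-1,0,0,0,0],
    [-1,0,0,-0.004,0],
    [-1,0,0,-0.008,0],
    [-1,0,0,-0.012,0],
    [-1,0,0,0,0],
  ],
)

```text
clock: 4.9
eef_pos: [512.9, -89.9, 78.5]
eef_rot: [3.141, 0.002, 2.765]
wrist_force: [0.1, -0.5, -1.9]
finger_gap: 17.4
finger_force: 40.0
```

Both lids are held. Lifting and moving over the tin.

arm_command(
  plan=[
    [-1,0,0,-0.02,0],
    [-1,0,0,-0.03,0],
    [-1,0,0,-0.03,0],
    [-1,0,0,-0.022,0],
    [-1,0.004,0.01,0,0],
    [-1,0.008,0.02,0,0],
    [-1,0.01,0.026,0,0],
    [-1,0.01,0.026,0,0],
    [-1,0.01,0.026,0,0],
    [-1,0.01,0.026,0,0],
    [-1,0.01,0.026,0,0],
    [-1,0.01,0.026,0,0],
    [-1,0.01,0.026,0,0],
    [-1,0.008,0.02,0,0],
    [-1,0.0055,0.011,0,0],
    [-1,0,0,0,0],
    [-1,0,0,0,0],
    [-1,0,0,0,0],
  ],
)

```text
clock: 7.15
eef_pos: [513.0, 170.8, 179.1]
eef_rot: [-3.142, 0.0, 2.764]
wrist_force: [0.0, -0.3, -2.5]
finger_gap: 17.0
finger_force: 40.0
```

```bash
python3 - <<'E'
from h import *
s=manip.read_state(); print(s['eef_pos'],s['eef_rot'],s['finger_gap'],s['wrist_force'])
for n in ('wrist','scene','top'):
    c=shot(n,n+'2'); P=cloud(c); z=c['z_map']
    h=cv2.cvtColor(c['img'],cv2.COLOR_BGR2HSV); H,S,V=h[...,0].astype(int),h[...,1],h[...,2]
    near=(np.hypot(P[...,0]-513,P[...,1]-171)<60)&(z>0)
    for t,m in (('ring',near&(P[...,2]>84)&(P[...,2]<100)&(H>4)&(H<18)&(S>120)),('knobtop',near&(P[...,2]>192)&(P[...,2]<215)&(H>15)&(H<35)&(S>120)),('cap',near&(P[...,2]>135)&(P[...,2]<160)&(H>55)&(H<90)&(S>80))):
        q=P[m]
        if len(q)<15: print(n,t,len(q)); continue
        A=np.c_[2*q[:,:2],np.ones(len(q))]; r=np.linalg.lstsq(A,(q[:,:2]**2).sum(1),rcond=None)[0]
        print(n,t,len(q),'circ',r[:2].round(1),np.sqrt(max(0,r[2]+r[:2]@r[:2])).round(1),'mid',((q.min(0)+q.max(0))/2).round(1),np.ptp(q,0).round(1),'z',np.median(q[:,2]).round(1))
E
```

```text
[513.02975506 170.77190046 179.12284873] [-3.14152460e+00  6.24855708e-05  2.76396391e+00] 16.998731209129787 [ 0.02937002 -0.25151948 -2.4570291 ]
wrist ring 32 circ [513.9 173.1] 35.2 mid [485.2 189.5  88.5] [12.7 21.2  8.3] z 87.7
wrist knobtop 761 circ [512.  171.1] 6.4 mid [512.7 171.4 200.6] [18.1 20.8 17. ] z 201.5
wrist cap 6310 circ [511.6 170.3] 33.2 mid [512.2 170.  145.1] [85.2 84.8 18.1] z 151.7
scene ring 99 circ [514.4 170.4] 35.7 mid [504.3 154.3  89.8] [54.3 43.2 11.1] z 90.0
scene knobtop 0
scene cap 0
top ring 0
top knobtop 0
top cap 0
```

View pics/wrist2.png

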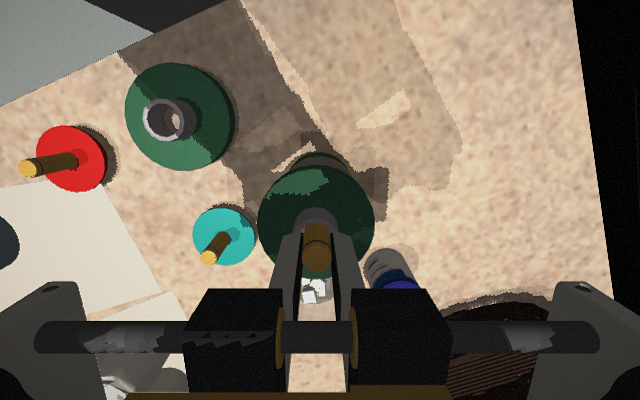

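The wrist view shows the lids held level over the tin, cap at (317,220), with the tin rim just behind it. The tin centre measures about (513.8,170.7) and the TCP (513.0,170.8). A small correction, then I descend to just above the ring.

arm_command(
  plan=[
    [-1,-0.0007,0.0002,0.006,0],
    [-1,0,0,0.01,0],
    [-1,0,0,0.01,0],
    [-1,0,0,0.008,0],
    [-1,0,0,0.006,0],
    [-1,0,0,0.004,0],
    [-1,0,0,0.003,0],
    [-1,0,0,0,0],
    [-1,0,0,0,0],
  ],
)

```text
clock: 8.43
eef_pos: [513.8, 171.3, 132.4]
eef_rot: [3.141, 0.0, 2.765]
wrist_force: [0.2, 0.8, -1.9]
finger_gap: 17.1
finger_force: 40.0
```

arm_command(
  plan=[
    [-1,0,0,0.001,0],
    [-1,0,0,0.001,0],
    [-1,0,0,0.001,0],
    [-1,0,0,0.001,0],
    [-1,0,0,0.001,0],
    [-1,0,0,0.001,0],
    [-1,0,0,0,0],
  ],
)

```text
clock: 9.3
eef_pos: [513.8, 171.4, 126.6]
eef_rot: [3.141, 0.001, 2.765]
wrist_force: [-1.0, 0.5, 4.8]
finger_gap: 17.0
finger_force: 40.0
```

Contact on the ring (+4.8 N). Pressing on in 1 mm steps.

arm_command(
  plan=[
    [-1,0,0,0.001,0],
    [-1,0,0,0,0],
    [-1,0,0,0.001,0],
    [-1,0,0,0,0],
    [-1,0,0,0.001,0],
    [-1,0,0,0,0],
  ],
)

```text
clock: 10.05
eef_pos: [513.8, 171.4, 123.5]
eef_rot: [3.141, 0.0, 2.765]
wrist_force: [-1.0, 1.2, 4.3]
finger_gap: 17.3
finger_force: 40.0
```

arm_command(
  plan=[
    [-1,0,0,0.001,0],
    [-1,0,0,0,0],
    [-1,0,0,0.001,0],
    [-1,0,0,0,0],
  ],
)

```text
clock: 10.55
eef_pos: [513.8, 171.4, 121.3]
eef_rot: [3.141, 0.0, 2.765]
wrist_force: [-1.2, -0.1, 4.6]
finger_gap: 17.3
finger_force: 40.0
```

arm_command(
  plan=[
    [-1,0,0,0.0007,0],
    [-1,0,0,0,0],
  ],
)

```text
clock: 10.8
eef_pos: [513.9, 171.4, 120.8]
eef_rot: [3.141, 0.0, 2.765]
wrist_force: [-1.0, 0.0, 6.0]
finger_gap: 17.1
finger_force: 40.0
```

arm_command(
  plan=[
    [-1,0,0,0.0005,0],
    [-1,0,0,0,0],
  ],
)

```text
clock: 11.05
eef_pos: [514.0, 171.4, 120.8]
eef_rot: [3.141, 0.001, 2.765]
wrist_force: [-3.6, -0.9, 11.4]
finger_gap: 17.1
finger_force: 40.0
```

arm_command(
  plan=[
    [-1,0,0,0.0005,0],
    [-1,0,0,0,0],
    [-1,0,0,0,0],
  ],
)

```text
clock: 11.42
eef_pos: [514.1, 171.4, 120.7]
eef_rot: [3.141, 0.001, 2.765]
wrist_force: [-4.4, -0.2, 15.4]
finger_gap: 16.8
finger_force: 40.0
```

Firm stop: force climbs to 15 N with no further motion, and the knob point is at about 130 mm. Relaxing, then opening.

arm_command(
  plan=[
    [-1,0,0,-0.0006,0],
    [-1,0,0,-0.0006,0],
    [-1,0,0,0,0],
    [0.2,0,0,0,0],
    [0.2,0,0,0,0],
    [0.2,0,0,0,0],
    [0.2,0,0,0,0],
    [0.2,0,0,0,0],
    [0.2,0,0,0,0],
    [0.2,0,0,0,0],
  ],
)

```text
clock: 12.68
eef_pos: [513.7, 171.3, 120.6]
eef_rot: [3.142, -0.0, 2.765]
wrist_force: [0.2, -0.4, -0.3]
finger_gap: 56.4
finger_force: 0.0
```

```bash
python3 - <<'E'
from h import *
s=manip.read_state(); print(s['eef_pos'],s['finger_gap'],s['wrist_force'])
for n in ('wrist','scene'):
    c=shot(n,n+'3'); P=cloud(c); z=c['z_map']
    h=cv2.cvtColor(c['img'],cv2.COLOR_BGR2HSV); H,S,V=h[...,0].astype(int),h[...,1],h[...,2]
    near=(np.hypot(P[...,0]-513,P[...,1]-171)<50)&(z>0)
    for t,m in (('knobtop',near&(P[...,2]>130)&(H>15)&(H<35)&(S>120)),('cap',near&(P[...,2]>85)&(P[...,2]<108)&(H>55)&(H<90)&(S>80)),('ring',near&(P[...,2]>80)&(P[...,2]<100)&(H>4)&(H<18)&(S>120))):
        q=P[m]
        if len(q)<15: print(n,t,len(q)); continue
        print(n,t,len(q),'mid',((q.min(0)+q.max(0))/2).round(1),np.ptp(q,0).round(1),'z',np.percentile(q[:,2],[10,50,90]).round(1))
a=load('scene3')['img'][80:200,190:350]; b=load('wrist3')['img'][100:300,200:440]
cv2.imwrite('pics/c3.png',np.hstack([cv2.resize(a,(400,300)),cv2.resize(b,(360,300))]))
E
```

```text
[513.66188211 171.31580029 120.64332267] 56.44420715838132 [ 0.16718016 -0.42834194 -0.30892003]
wrist knobtop 5067 mid [499.8 177.8 189. ] [ 59.6  86.4 117.9] z [143.4 243.3 246. ]
wrist cap 7180 mid [513.  171.6  90.4] [85.4 83.4 10.7] z [92.6 93.5 94.3]
wrist ring 0
scene knobtop 2
scene cap 0
scene ring 0
```

View pics/c3.png

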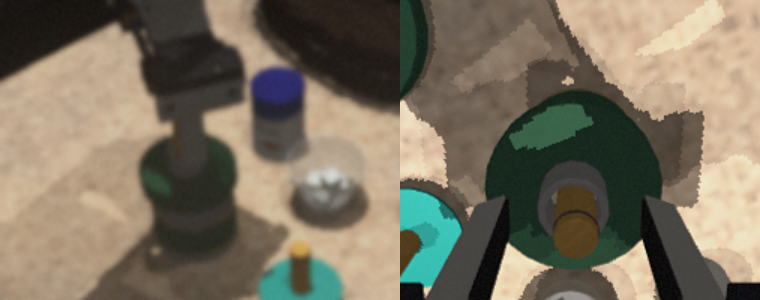

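Left crop: the cap sits level and flush on the tin at (187,180). Right crop: collar and knob lie midway between the open fingers at (573,205). The plate is at z 93.5 against 93 expected, so it is home. Now lowering to the collar and closing.

arm_command(
  plan=[
    [0.2,0,0,0.006,0],
    [0.2,0,0,0.006,0],
    [0.2,0,0,0.006,0],
    [0.2,0,0,0.005,0],
    [0.2,0,0,0,0],
    [-1,0,0,0,0],
    [-1,0,0,0,0],
    [-1,0,0,0,0],
    [-1,0,0,0,0],
    [-1,0,0,0,0],
    [-1,0,0,0,0],
    [-1,0,0,0,0],
  ],
  newtons=25,
)

```text
clock: 14.28
eef_pos: [513.8, 171.3, 97.8]
eef_rot: [3.141, 0.0, 2.765]
wrist_force: [-0.5, -0.3, 4.3]
finger_gap: 31.3
finger_force: 25.0
```

arm_command(
  plan=[
    [-1,0,0,0,0],
    [-1,0,0,-0.002,0],
    [-1,0,0,-0.002,0],
    [-1,0,0,-0.003,0],
    [-1,0,0,-0.005,0],
    [-1,0,0,-0.008,0],
    [-1,0,0,-0.01,0],
    [-1,0,0,-0.01,0],
    [-1,0,0,0,0],
  ],
)

```text
clock: 15.4
eef_pos: [514.0, 171.4, 138.7]
eef_rot: [3.141, 0.001, 2.765]
wrist_force: [0.2, -1.1, -1.4]
finger_gap: 31.3
finger_force: 25.0
```

Cap weight only (-1.4 N). Continuing up.

arm_command(
  plan=[
    [-1,0,0,-0.008,0],
    [-1,0,0,-0.012,0],
    [-1,0,0,-0.012,0],
    [-1,0,0,-0.012,0],
    [-1,0,0,-0.01,0],
    [-1,0,0,-0.006,0],
    [-1,0,0,0,0],
    [-1,0,0,0,0],
    [-1,0,0,0,0],
    [-1,0,0,0,0],
  ],
)

```text
clock: 16.65
eef_pos: [513.6, 171.3, 197.4]
eef_rot: [-3.141, -0.0, 2.765]
wrist_force: [0.2, 0.0, -0.8]
finger_gap: 31.6
finger_force: 25.0
```

```bash
python3 - <<'E'
from h import *
s=manip.read_state(); print(s['eef_pos'],s['finger_gap'],s['finger_force'],s['wrist_force'])
for n in ('wrist','scene'):
    c=shot(n,n+'4'); P=cloud(c); z=c['z_map']
    near=(np.hypot(P[...,0]-513,P[...,1]-171)<46)&(z>0)&(c['img'].min(2)>60)
    for lo,hi in ((84,97),(125,150),(180,205)):
        q=P[near&(P[...,2]>lo)&(P[...,2]<hi)]
        if len(q)>5: print(n,lo,len(q),np.percentile(q[:,2],[10,50,90]).round(1),((q.min(0)+q.max(0))/2).round(1),np.ptp(q,0).round(1))
a=load('scene4')['img'][80:200,190:350]; b=load('wrist4')['img'][100:300,200:440]
cv2.imwrite('pics/c4.png',np.hstack([cv2.resize(a,(400,300)),cv2.resize(b,(360,300))]))
E
```

```text
[513.61531603 171.28356435 197.43285065] 31.56666841095939 24.999701846390963 [ 0.17362282  0.03127664 -0.82270308]
wrist 84 589 [89.5 90.5 91.4] [492.9 178.   88.5] [32.2 60.6  8.4]
wrist 180 126 [192.2 193.5 203.9] [526.8 171.4 197.9] [59.9 86.1 14. ]
scene 84 482 [88.5 90.4 92.1] [512.8 169.9  89.5] [74.4 75.2 10.2]
scene 125 9 [127.5 134.  139.2] [510.8 168.8 133.6] [16.  12.4 13.9]
scene 180 71 [190.4 192.9 194.4] [512.3 171.2 187.7] [85.4 83.4 15.1]
```

View pics/c4.png

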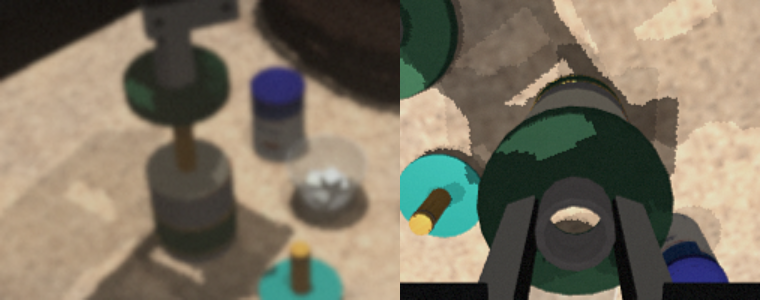

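The cap is held level about 100 mm up, and the inner lid's flange top is at z 90.4 against 90 when home. Handing in.

```bash
python3 -c "
from h import *
print(ticket.sign_off())"
```

```text
the job is handed in; nothing more can be done
None
```

The job is handed in (no verdict was shown): the inner lid was pressed to its firm stop in the tin at about 15 N, and the green outer cap is held level and still about 10 cm above its nested place.

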